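# Set the photometer's filter lever to the third click and start the reading

## Task

With a fingertip, push the filter lever on top of the photometer along its slot, away from the end where it is parked, counting the clicks, and stop in the third click without running past it; do not pinch the lever. Once it sits in the third click, press the round start button at the front of the same top fully in and let it come out again. Do not shift or lift the photometer, and leave everything else where it stands.

Things in the scene. Friction and masses are not known exactly. Their poses are not given: they have to be found in the camera images.
- photometer: White bench instrument, 200 (its x) by 260 (its y) by 80 mm high, about 4 kg, loose on rubber feet; slides if pushed sideways with some 20 N. Origin at the centre of its underside; x points to its back, y along the lever slot (left, seen from its front), z up. Flat bare top 80 mm above the bench, but for lever, button, a square cap 42 x 60 mm, 20 mm high at x 68, y 75 mm, and the vial.
- filter_lever: Upright black ribbed tab: 24 mm wide (photometer x), 10 mm thick (y), 31 mm high above the instrument's top. Origin at the tab's middle, level with the top (80 mm above the bench), axes as the photometer's. Slides only along the photometer's y. Parked at first at y -56 (home stop) to -44 mm in the photometer's frame, where it moves freely (under 1 N); the bare top reaches to y -130 mm.
- lever_slot_mid (a point): Middle of the 130 mm dark slot, in the photometer's frame at x 15, y -4, z 80 mm. Clicks, in the lever's y there: first at -24, second -8, third +8, fourth +24, fifth +40 mm; end stop +48. Crests half-way between clicks (and one at -32) take about 6 N to pass; 2 mm beyond a crest the lever jumps ahead by itself to within 3 mm of the click's centre and stays there.
- start_button_top (a point): Centre of the top face of the start button when out: a black round cap 26 mm in diameter in a grey ring 42 mm in diameter; 102 mm above the bench, 22 mm above the instrument's top, ring 10 mm lower than the cap. It is pressed straight down.
- start_button (a joint): How far the start button is pressed, in m: 0 is out, 0.006 is fully in (about 4 N); it springs back by itself.
- vial: Bystander, not to be moved: small capped glass sample vial, 19 mm diameter, 47 mm tall, standing loose on the back of the photometer's top. Origin at the centre of its underside.
- tube_rack: Bystander, not to be moved: white tube rack with capped tubes, 60 x 170 x 49 mm, on the bench beside the photometer's +y end. Origin at the centre of its underside.
- dishes: Bystander, not to be moved: two stacked clear culture dishes, 93 mm diameter, 31 mm tall, on the bench beside the photometer's -y end. Origin at the centre of its underside.
- media_bottle: Bystander, not to be moved: glass bottle with blue cap, 86 mm diameter, 190 mm tall, at the left of the bench. Origin at the centre of its underside.
- beaker: Bystander, not to be moved: open beaker, 68 mm diameter, 90 mm tall, at the left of the bench. Origin at the centre of its underside.
- spray_bottle: Bystander, not to be moved: white plastic bottle, 60 mm diameter, 150 mm tall, at the right of the bench. Origin at the centre of its underside.
- pipette_aid: Bystander, not to be moved: grey pipette controller lying down, about 180 x 55 x 30 mm, at the right of the bench. Origin at the centre of its underside.

How it is judged:
By the outcome, as a careful person would: the job done as asked, in the order asked, and still so for the second after the job is handed in, with the robot touching nothing.
It also fails if it takes over 67 s, if anything falls off the work surface, if the arm or the gripper's body presses on something with over 40 N, if the wrist force passes 120 N, or if a joint passes its speed limit or range.

## Robot

A 6-joint arm with a two-finger parallel gripper is mounted at the origin on the work surface. World frame = base frame: x ahead of the robot, y to its left, z up, the work surface at z = 0. Lengths are in m, angles in rad, forces in N, time in s.
With the tool pointing down it reaches from about 0.375 to 0.9 m from the base axis. Payload 3.1 kg.
Tool frame: the origin (TCP) lies between the finger pads; the fingertips stand 11 mm ahead of it and the grasp point (between the pads) lies 8 mm behind it; z points along the fingers, y is the direction in which the jaws open and shut (so a half turn about z gives the same grasp; the last joint's range is limited). The gripper opens to 85 mm and grips with 20 to 120 N. Pads are 22 mm wide; open, the fingers measure 114 mm over their backs; the gripper's body (76 mm by 85 mm) begins 54 mm behind the grasp point. The pads swing forward as they close: fully open they stand 13 mm farther back than shut.
Start: joints at [1.165, 0.527, 1.433, -0, 1.181, -0.178], TCP at [0.14, 0.609, 0.242] pointing down, gripper open.
Joint ranges: [-3.08, 3.08], [-0.75, 2.2], [0.22, 2.44], [-1.43, 4.57], [0, 2.65], [-2.85, 2.85]. Speed limits (rad/s): [2.79, 2.79, 3.14, 3.14, 3.14, 3.14].

## Interface

Orientations are given as a unit quaternion [x, y, z, w].
In Python, from station import manip gives the robot as it stands. The module is installed in compiled form; this text tells all that it offers.
- The arm moves only by the tool arm_command, never from a script. Its argument "rows" is a list of rows, each a list of 3 entries, a list of its own where there are three numbers: the shift along the world's x, y, z in mm, then the turn about the world's z in rad, then the closure, from -1 (fully open) to 1 (shut), so that 0 is half open. A call has 1 to 12 rows; each row shifts and turns the commanded pose from where the row before left it; what a row does not reach is not made up. A row lasts 1/8 s, in which the tool goes at most 62.5 mm and 10.7 degrees, less where a joint would pass 70% of its speed; a pose out of reach is approached as far as the arm can. A call with a gripper value outside its range is refused whole. The fingers move at their own pace and stop on an object; "squeeze" is the grip in N (left out, the last holds). Time passes only in rows, so rows that do not move let the fingers close. It gives the time, the measured TCP pose, the force and the opening at its end, in the units of the state.
- manip.sense(): the state, without advancing time (a new reading comes with each control period).
- manip.snapshot(name): name is "scene" or "top"; returns the picture (400x640x3 uint8, blue, green, red); there is no depth.
- manip.get_calibration(name): a dict with "fovy" (degrees; the focal length in pixels is half the picture's height over the tangent of half this angle, whatever the lens; pixels are square), "cx", "cy" (the principal point, pixels), "R" (3x3) and "t" (3): a world point X has camera coordinates R X + t. Camera axes: x right, y down, z forward; pixel columns grow to the right and rows downward; lengths in m; the calibration is good to about 2 mm. A picture is of the moment at which its call begins. get_calibration takes no time and is no camera call.
- manip.sign_off(): hands the job in, once; it reports no verdict.
The state is a dict: "t": time; "q": joint angles; "qd": joint speeds; "tau": joint torques, N m; "tcp_pos": TCP position; "tool_rot": TCP orientation; "force": force on the tool from outside, world axes, zero at the start; "ft_torque": the same for the moment, N m; "finger_gap": opening from 0.0 (shut) to 1.0 (fully open).
Only numpy, scipy, OpenCV 4.12 (cv2) and the standard library are available. Lean on these libraries where they do the work, as an engineer would, in place of code of your own. Each camera call takes 0.05 s, during which the arm holds its last target.

## Working session

There is one attempt and no reset: what is moved stays moved. The work goes in short steps, Python scripts to look and compute and a tool call to move; the robot and the scene stay as the last step left them, time stands still between calls to the robot, and variables do not carry over. Pictures are saved under pics/ and viewed, and the job is handed in when it is done.

Besides the shell and the picture viewer there is one more tool, called after ">>>" in YAML: its name, and indented under it one key for each argument. arm_command: Moves the arm, as the interface text tells. Its arguments: {"type":"object","properties":{"rows":{"type":"array","items":{"type":"array"}},"squeeze":{"type":"number"}},"required":["rows"]}

```bash
mkdir -p pics; python3 - <<'E'
from station import manip
import cv2
s=manip.sense();print(s)
for n in("scene","top"):
    cv2.imwrite(f"pics/{n}0.png",manip.snapshot(n));print(n,manip.get_calibration(n))
E
```

```text
{'t': 0.0, 'q': array([ 1.16547397e+00,  5.28514578e-01,  1.43390089e+00, -1.30282668e-05,
        1.18137341e+00, -1.78487570e-01]), 'qd': array([-2.50581347e-04, -1.26133081e-03, -6.72682592e-05, -5.48344536e-04,
       -3.03769896e-04, -1.91488917e-03]), 'tau': array([-1.41800279e-03, -4.42344761e+01, -1.78024542e+01, -4.21409513e-04,
        8.46954121e-03,  9.41255394e-06]), 'tcp_pos': array([0.14025111, 0.6083559 , 0.24130428]), 'tool_rot': array([ 1.13171859e-01,  9.93574821e-01, -1.05339354e-03, -3.10242955e-04]), 'force': array([ 0.47209312, -0.33844316, -0.40512786]), 'ft_torque': array([0.00136849, 0.00455979, 0.06373651]), 'finger_gap': 0.9980185356302367}
scene {'fovy': 47.58758253830027, 'cx': 316.82569091064533, 'cy': 201.20491357426653, 'R': array([[ 0.72300055,  0.69062479,  0.01753862],
       [ 0.48777235, -0.49233129, -0.72089392],
       [-0.4892324 ,  0.52976155, -0.69282347]]), 't': array([-0.39379607, -0.19116786,  1.8465225 ])}
top {'fovy': 44.67120487855418, 'cx': 321.76483549719734, 'cy': 199.4327440565431, 'R': array([[ 0.01507607, -0.99987588,  0.00457616],
       [-0.99125136, -0.01554589, -0.13106897],
       [ 0.13112384, -0.00256012, -0.99136269]]), 't': array([-0.01681331,  0.54989768,  1.45771208])}
```

View pics/scene0.png

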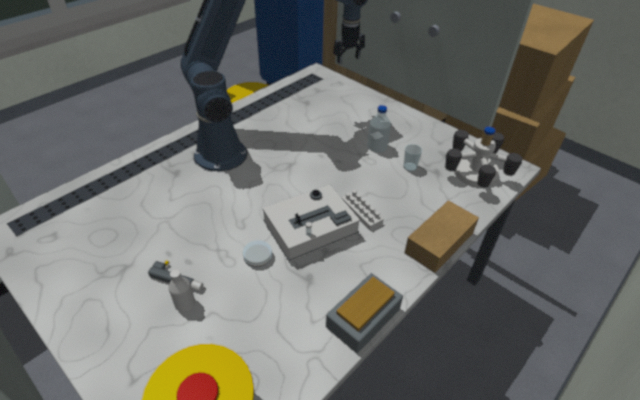

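View pics/top0.png

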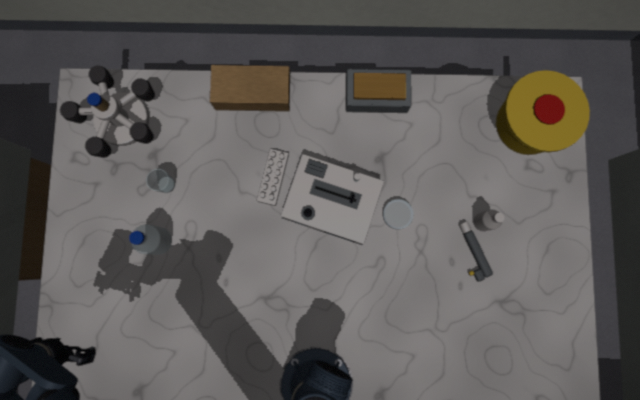

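The top view shows the photometer at about (333,197), with its button at (308,212), slot from (313,183) to (360,203), and lever near (352,196). The rack is to its left and the dishes to its right. I'll zoom in next.

```bash
python3 - <<'E'
import cv2
a=cv2.imread("pics/top0.png")[140:255,250:420]
b=cv2.imread("pics/scene0.png")[175:275,235:395]
cv2.imwrite("pics/topz.png",cv2.resize(a,None,fx=4.7,fy=4.7,interpolation=cv2.INTER_CUBIC))
cv2.imwrite("pics/scenez.png",cv2.resize(b,None,fx=5,fy=5,interpolation=cv2.INTER_CUBIC))
E
```

```text
(no output)
```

View pics/topz.png

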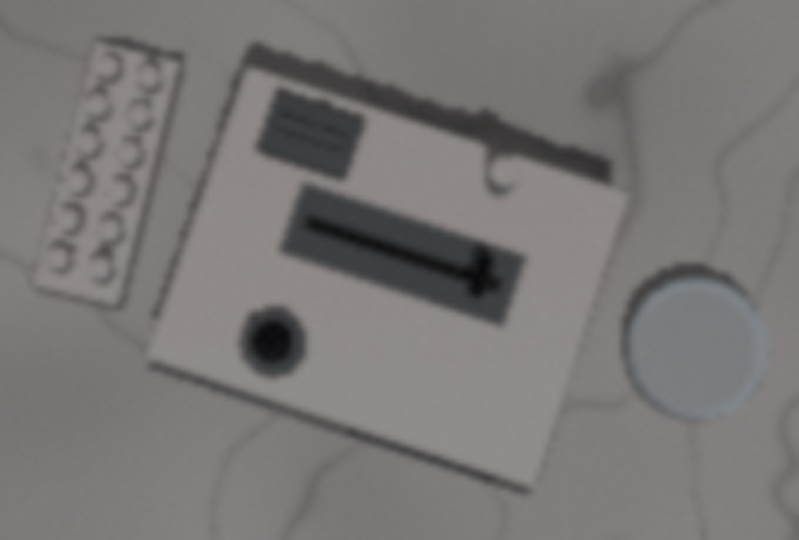

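View pics/scenez.png

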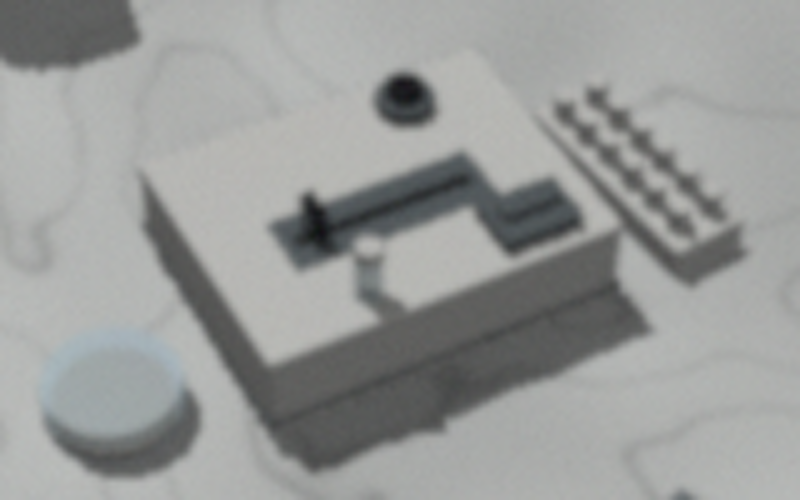

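```bash
cat > h.py <<'E'
import numpy as np,cv2
from station import manip
def ray(n,u,v,z):
    c=manip.get_calibration(n);R,t=c["R"],c["t"];f=200/np.tan(np.radians(c["fovy"]/2))
    C=-R.T@t;d=R.T@np.array([(u-c["cx"])/f,(v-c["cy"])/f,1]);return C+d*(z-C[2])/d[2]
def proj(n,X):
    c=manip.get_calibration(n);f=200/np.tan(np.radians(c["fovy"]/2));p=c["R"]@X+c["t"]
    return np.array([c["cx"]+f*p[0]/p[2],c["cy"]+f*p[1]/p[2]])
E
python3 - <<'E'
from h import *
a=cv2.imread("pics/top0.png");g=cv2.cvtColor(a,cv2.COLOR_BGR2GRAY)
print(g[140:250:6,280:390:6])
for th in (118,125,132):
    m=((g>th)*255).astype(np.uint8)
    c,_=cv2.findContours(m,cv2.RETR_EXTERNAL,cv2.CHAIN_APPROX_NONE)
    for k in c:
        if 3000<cv2.contourArea(k)<20000:
            P=np.array([ray("top",*q[0],.08)[:2] for q in k],np.float32)
            r=cv2.minAreaRect(P);print(th,cv2.contourArea(k),r,cv2.boxPoints(r).tolist())
E
```

```text
[[121 122 122 124 126 122 126 124 122 120 119 119 120 121 122 121 122 122
  124]
 [123 122 124 125 125 127 125 122 121 119 118 119 119 120 120 119 119 120
  121]
 [120  96 122 124  66  66 114 124 121 119 118 117 118 118 118 119 118 106
  105]
 [115 119 124 111 137 113  97  65  58  99 118 117 116 117 117 116  96  94
  116]
 [134 100 125  92 138  49  59  60 132  94  55  60  67 114 117 117 109  99
  118]
 [122 121 123 135 105  62  55  59 137 137 139 138  95  60  57 105 112 107
  119]
 [135 122 116 138 139 138  96  64 138 138 138 138 130 137 138  99  53 111
  119]
 [118 124 102 139 139 138  62  71 126 139 138 138 138 136 138 138 138 133
  121]
 [100 123 137 140 139 121  31  34  62  63  69 127 139 138 138 139 138 110
  123]
 [122 110 139 139 140 120  67  63  61  30  35  62  25  68 139 138 138 123
  124]
 [125 114 139 139 139 139 139 139 120  67  63  60  15  67 140 138 136 125
   68]
 [122 140 139 139  91  72 140 139 139 140 140 119  65 120 139 139 123 114
  125]
 [116 139 139 140  19  15 136 140 140 140 141 140 140 139 141 140 126  95
  124]
 [118  92 138 140  85  66 140 140 140 141 141 1
[... 614 characters left out ...]
935974, 0.4101317226886749], [0.30138421058654785, 0.44447219371795654], [0.2601660192012787, 0.7351603507995605]]
125 5100.0 ((0.5439422726631165, -0.055145516991615295), (0.2914694845676422, 0.1945085972547531), 72.3768539428711) [[0.4071303606033325, -0.16459648311138153], [0.5925103425979614, -0.22348491847515106], [0.6807541847229004, 0.05430544912815094], [0.4953742027282715, 0.11319388449192047]]
132 3808.5 ((0.5484369993209839, -0.04004940390586853), (0.2538810074329376, 0.19223491847515106), 72.2165298461914) [[0.41814202070236206, -0.13156811892986298], [0.6011914610862732, -0.19028063118457794], [0.6787319779396057, 0.051469311118125916], [0.4956825375556946, 0.11018182337284088]]
```

```bash
python3 - <<'E'
from h import *
a=cv2.imread("pics/top0.png");g=cv2.cvtColor(a,cv2.COLOR_BGR2GRAY)
G=cv2.resize(g,None,fx=8,fy=8,interpolation=cv2.INTER_CUBIC)
back=lambda p:(np.asarray(p,float)+.5)/8-.5
# top body at upsampled threshold
m=((G>132)*255).astype(np.uint8)
m=cv2.morphologyEx(m,cv2.MORPH_OPEN,np.ones((25,25)))
c,_=cv2.findContours(m,cv2.RETR_EXTERNAL,cv2.CHAIN_APPROX_NONE)
for k in c:
    if cv2.contourArea(k)<150000: continue
    P=np.array([ray("top",*back(q[0]),.08)[:2] for q in k],np.float32)
    r=cv2.minAreaRect(P)
    if abs(r[0][1])<.2:
        B=cv2.boxPoints(r);print(r);cen=np.array(r[0])
# dark plate + button components
m=((G<100)&(G>=0)).astype(np.uint8)*255
m[:, :8*284]=0;m[:,8*368:]=0;m[:8*150]=0;m[8*235:]=0
def comps(m,z,lo):
    c,_=cv2.findContours(m,cv2.RETR_EXTERNAL,cv2.CHAIN_APPROX_NONE)
    for k in c:
        if cv2.contourArea(k)<lo: continue
        P=np.array([ray("top",*back(q[0]),z)[:2] for q in k],np.float32)
        r=cv2.minAreaRect(P);print(z,back(np.mean(k[:,0],0)),np.round(r[0],4),np.round(r[1],4),round(r[2],1))
print("grey");comps(m,.08,3000)
print("grey ring z.092");comps(m,.092,3000)
m2=((G<42)*255).astype(np.uint8)&m
print("black");comps(m2,.102,300)
comps(m2,.08,300)
ya=np.radians(-17.8);print(cen)
E
```

```text
Traceback (most recent call last):
  File "h.py", line 4, in ray
    c=manip.get_calibration(n);R,t=c["R"],c["t"];f=200/np.tan(np.radians(c["fovy"]/2))
ValueError: time passes only in moves, steps and waits
```

```bash
cat > h.py <<'E'
import numpy as np,cv2
from station import manip
K={n:manip.get_calibration(n) for n in("scene","top")}
def ray(n,u,v,z):
    c=K[n];R,t=c["R"],c["t"];f=200/np.tan(np.radians(c["fovy"]/2))
    C=-R.T@t;d=R.T@np.array([(u-c["cx"])/f,(v-c["cy"])/f,1]);return C+d*(z-C[2])/d[2]
def proj(n,X):
    c=K[n];f=200/np.tan(np.radians(c["fovy"]/2));p=c["R"]@np.asarray(X)+c["t"]
    return np.array([c["cx"]+f*p[0]/p[2],c["cy"]+f*p[1]/p[2]])
back=lambda p:(np.asarray(p,float)+.5)/8-.5
E
cat > m.py <<'E'
from h import *
a=cv2.imread("pics/top0.png");g=cv2.cvtColor(a,cv2.COLOR_BGR2GRAY)
G=cv2.resize(g,None,fx=8,fy=8,interpolation=cv2.INTER_CUBIC)
m=((G>132)*255).astype(np.uint8)
m=cv2.morphologyEx(m,cv2.MORPH_OPEN,np.ones((25,25)))
c,_=cv2.findContours(m,cv2.RETR_EXTERNAL,cv2.CHAIN_APPROX_NONE)
for k in c:
    if cv2.contourArea(k)<150000: continue
    P=np.array([ray("top",*back(q[0]),.08)[:2] for q in k[::3]],np.float32)
    r=cv2.minAreaRect(P);print("body?",r)
m=(G<100).astype(np.uint8)*255
m[:, :8*284]=0;m[:,8*368:]=0;m[:8*150]=0;m[8*235:]=0
def comps(m,z,lo):
    c,_=cv2.findContours(m,cv2.RETR_EXTERNAL,cv2.CHAIN_APPROX_NONE)
    for k in c:
        if cv2.contourArea(k)<lo: continue
        P=np.array([ray("top",*back(q[0]),z)[:2] for q in k],np.float32)
        r=cv2.minAreaRect(P);print(z,np.round(back(np.mean(k[:,0],0)),1),np.round(r[0],4),np.round(r[1],4),round(r[2],1))
print("grey");comps(m,.08,3000)
print("grey ring z.092");comps(m,.092,3000)
m2=((G<42)*255).astype(np.uint8)&m
print("black");comps(m2,.102,300)
comps(m2,.08,300)
E
python3 m.py
```

```text
body? ((0.5489606857299805, -0.03956219553947449), (0.2555709481239319, 0.19310806691646576), 72.27671813964844)
grey
0.08 [309.3 226.5] [0.4625 0.0272] [0.1634 0.0071] 72.2
0.08 [307.6 212.2] [0.5053 0.0333] [0.0444 0.0408] 1.0
0.08 [335.3 193.6] [ 0.5627 -0.0479] [0.1497 0.0479] 72.3
0.08 [315.7 168. ] [0.6397 0.0112] [0.0616 0.047 ] 72.0
0.08 [329.3 161.7] [ 0.6583 -0.0388] [0.2167 0.0596] 84.7
grey ring z.092
0.092 [309.3 226.5] [0.4616 0.027 ] [0.1621 0.007 ] 72.2
0.092 [307.6 212.2] [0.5041 0.033 ] [0.044  0.0405] 1.0
0.092 [335.3 193.6] [ 0.5609 -0.0475] [0.1485 0.0475] 72.3
0.092 [315.7 168. ] [0.6373 0.0111] [0.0611 0.0466] 72.0
0.092 [329.3 161.7] [ 0.6558 -0.0385] [0.2149 0.0591] 84.7
black
0.102 [307.4 212.1] [0.5033 0.0335] [0.0261 0.0248] 1.0
0.102 [336.6 193.6] [ 0.5663 -0.05  ] [0.1264 0.0305] 68.5
0.08 [307.4 212.1] [0.5057 0.0341] [0.0265 0.0252] 1.0
0.08 [336.6 193.6] [ 0.5696 -0.0507] [0.1283 0.0309] 68.5
```

```bash
cat >> h.py <<'E'
ya=np.radians(-17.75);ex=np.array([np.cos(ya),np.sin(ya),0]);ey=np.array([-np.sin(ya),np.cos(ya),0]);C0=np.array([.5493,-.0396,0])
def P(x,y,z): return C0+x/1e3*ex+y/1e3*ey+np.array([0,0,z/1e3])
def inv(X): d=np.asarray(X)-C0; return np.round([d@ex*1e3,d@ey*1e3,X[2]*1e3],1)
E
python3 - <<'E'
from h import *
b=np.array([.5033,.0335,.102]);print("button",inv(b),"scene px",proj("scene",b)," zoomed",(proj("scene",b)-[235,175])*5+2)
for y in(-56,-50,-44):
    for z in(80,111):
        p=P(15,y,z);print(y,z,p.round(4),"topz",((proj("top",p)-[250,140])*4.7+1.8).round(1),"scenez",((proj("scene",p)-[235,175])*5+2).round(1))
for q in [(100,130),(100,-130),(-100,130),(-100,-130)]: print(q,"scenez",((proj("scene",P(*q,80))-[235,175])*5+2).round(0),"topz",((proj("top",P(*q,80))-[250,140])*4.7+1.8).round(1))
a=cv2.imread("pics/top0.png",0);print(a[188:206,342:364])
E
```

```text
button [-66.1  55.6 102. ] scene px [315.3643891  190.74095391]  zoomed [403.82194548  80.70476954]
-56 80 [ 0.5465 -0.0975  0.08  ] topz [479.9 279.9] scenez [311.6 234.3]
-56 111 [ 0.5465 -0.0975  0.111 ] topz [483.2 273.3] scenez [311.  200.9]
-50 80 [ 0.5483 -0.0918  0.08  ] topz [471.  276.9] scenez [319.8 231.2]
-50 111 [ 0.5483 -0.0918  0.111 ] topz [474.  270.2] scenez [319.3 197.8]
-44 80 [ 0.5502 -0.0861  0.08  ] topz [462.  273.9] scenez [328.1 228.1]
-44 111 [ 0.5502 -0.0861  0.111 ] topz [464.9 267.2] scenez [327.7 194.7]
(100, 130) scenez [624. 222.] topz [245.8  63.5]
(100, -130) scenez [266. 364.] topz [631.8 191.4]
(-100, 130) scenez [473.  42.] topz [143.  357.7]
(-100, -130) scenez [135. 161.] topz [535.  489.8]
[[ 88  95 108 121 127 132 135 137 137 138 138 138 137 139 138 138 137 138
  139 138 138 138]
 [ 66  68  78  88  95 108 121 127 132 135 137 138 137 138 138 138 138 138
  137 140 138 139]
 [ 62  63  64  66  70  77  88  96 108 118 126 131 135 137 137 138 139 138
  138 138 139 138]
 [ 63  62  62  62  63  63  65  68  73  78  88 105 119 127 132 135 137 138
  138 
[... 615 characters left out ...]
2  19  33  49  58  60  63  68
   94 123 136 139]
 [ 61  61  58  55  50  41  35  26  16  10  15  19  25  34  47  58  64  78
  108 130 138 139]
 [ 63  62  61  63  60  58  53  38  22  10  15  24  23  29  47  60  66  87
  118 135 138 139]
 [ 62  62  64  62  62  62  58  42  22  14  20  31  33  38  52  62  70  94
  124 136 139 138]
 [ 63  62  62  63  62  62  59  49  33  23  35  50  54  53  58  64  77 107
  130 137 139 138]
 [ 67  65  63  64  63  62  61  58  52  45  52  60  63  62  62  66  87 119
  135 139 138 140]
 [ 92  83  74  67  66  65  63  62  58  59  61  64  63  62  63  68  94 124
  137 138 139 140]
 [128 118 104  93  83  73  67  65  64  62  63  63  62  63  64  79 108 130
  138 139 139 138]]
```

```bash
python3 - <<'E'
from h import *
print(ray("top",137,238,.19),ray("top",161,180,.09),P(15,-95,106)*1e3,P(15,-90,106)*1e3)
print(manip.sense()["tcp_pos"])
E
```

```text
[0.41618854 0.49242066 0.19      ] [0.59368092 0.46987078 0.09      ] [ 534.62382859 -134.65056545  106.        ] [ 536.14815008 -129.88858645  106.        ]
[0.14026422 0.60841416 0.24140862]
```

>>> arm_command:
  rows:
    - [[0, 0, 30], 0, 1]
    - [[10, -20, 30], -0.083, 1]
    - [[25, -45, 0], 0, 1]
    - [[25, -47, 0], 0, 1]
    - [[25, -47, 0], 0, 1]
    - [[25, -47, 0], 0, 1]
    - [[25, -47, 0], 0, 1]
    - [[25, -47, 0], 0, 1]
    - [[25, -47, 0], 0, 1]
    - [[25, -47, 0], 0, 1]
    - [[25, -47, 0], 0, 1]
    - [[25, -47, 0], 0, 1]
  squeeze: 20

```text
t: 1.6
tcp_pos: [0.4009, 0.1193, 0.3022]
tool_rot: [0.154, 0.988, 0.0, -0.0]
force: [1.3, 0.9, -0.9]
finger_gap: 0.004
```

>>> arm_command:
  rows:
    - [[25, -47, 0], 0, 1]
    - [[25, -47, 0], 0, 1]
    - [[25, -47, 0], 0, 1]
    - [[25, -47, 0], 0, 1]
    - [[25, -47, 0], 0, 1]
    - [[10, -20, 0], 0, 1]
    - [[0, 0, 0], 0, 1]
    - [[0, 0, 0], 0, 1]

```text
t: 2.6
tcp_pos: [0.5343, -0.1323, 0.3019]
tool_rot: [0.154, 0.988, 0.001, -0.001]
force: [-0.4, 0.5, -0.0]
finger_gap: 0.001
```

>>> arm_command:
  rows:
    - [[0, -2, -40], 0, 1]
    - [[0, 0, -60], 0, 1]
    - [[0, 0, -52], 0, 1]
    - [[0, 0, 0], 0, 1]
    - [[0, 0, 0], 0, 1]

```text
t: 3.22
tcp_pos: [0.5364, -0.1355, 0.1521]
tool_rot: [0.154, 0.988, -0.0, 0.001]
force: [0.1, -0.0, 0.1]
finger_gap: -0.001
```

```bash
cat > look.py <<'E'
from h import *
import sys
s=manip.sense();print(s["tcp_pos"].round(4),inv(s["tcp_pos"]),s["force"].round(2),s["t"],"gap",s["finger_gap"])
a=manip.snapshot("top");b=manip.snapshot("scene");n=sys.argv[1]
cv2.imwrite(f"pics/t_{n}.png",a);cv2.imwrite(f"pics/s_{n}.png",b)
A=cv2.resize(a[150:230,280:380],None,fx=6,fy=6,interpolation=cv2.INTER_CUBIC)
B=cv2.resize(b[150:260,250:390],None,fx=5,fy=5,interpolation=cv2.INTER_CUBIC)
cv2.imwrite(f"pics/tz_{n}.png",A);cv2.imwrite(f"pics/sz_{n}.png",B)
E
python3 look.py 1
```

```text
[ 0.5364 -0.1355  0.1521] [ 17.  -95.3 152.1] [ 0.14 -0.02  0.12] 3.225 gap -0.0005081186671592033
```

View pics/tz_1.png

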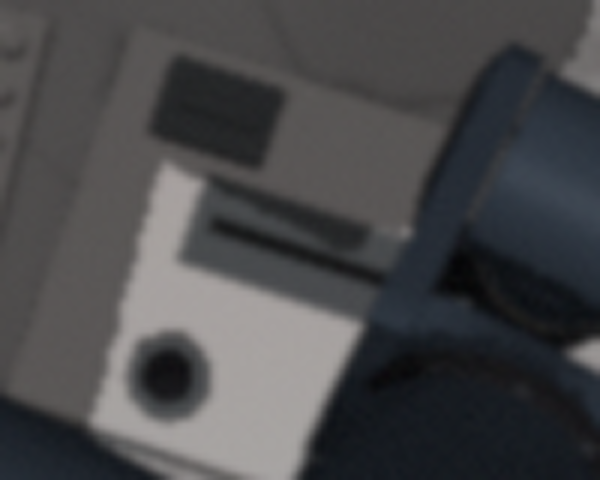

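View pics/sz_1.png

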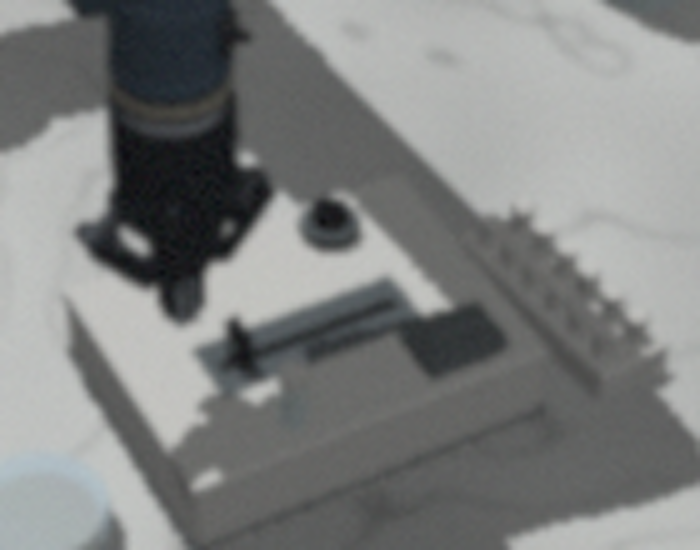

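```bash
python3 - <<'E'
from h import *
p=np.array([.5364,-.1355,0])
for z in(.141,.128): print(z,((proj("scene",p+[0,0,z])-[250,150])*5+2).round(1))
for q in [(100,130),(100,-130),(-100,-130)]: print(q,((proj("scene",P(*q,80))-[250,150])*5+2).round(0))
print(((proj("scene",P(15,-54,111))-[250,150])*5+2).round(0),((proj("scene",P(-66,55.6,102))-[250,150])*5+2).round(0))
E
```

```text
0.141 [180.5 315. ]
0.128 [181.1 329.6]
(100, 130) [549. 347.]
(100, -130) [191. 489.]
(-100, -130) [ 60. 286.]
[239. 325.] [329. 206.]
```

The scene view shows the shut fingertip at (181,318). That fits the tip being 11 mm ahead of the TCP, and the lever, at (237,340), is clear of it. I'll lower the tip behind the lever.

>>> arm_command:
  rows:
    - [[-2, 1, -20], 0, 1]
    - [[0, 0, -20], 0, 1]
    - [[0, 0, -6], 0, 1]
    - [[0, 0, 0], 0, 1]
    - [[0, 0, 0], 0, 1]

```text
t: 3.95
tcp_pos: [0.5343, -0.1354, 0.1055]
tool_rot: [0.154, 0.988, -0.0, 0.001]
force: [0.5, 0.3, -1.2]
finger_gap: -0.0
```

```bash
python3 look.py 2
```

```text
[ 0.5343 -0.1354  0.1055] [ 14.9 -95.8 105.5] [ 0.45  0.33 -1.16] 3.95 gap -2.1627020921265217e-05
```

View pics/sz_2.png

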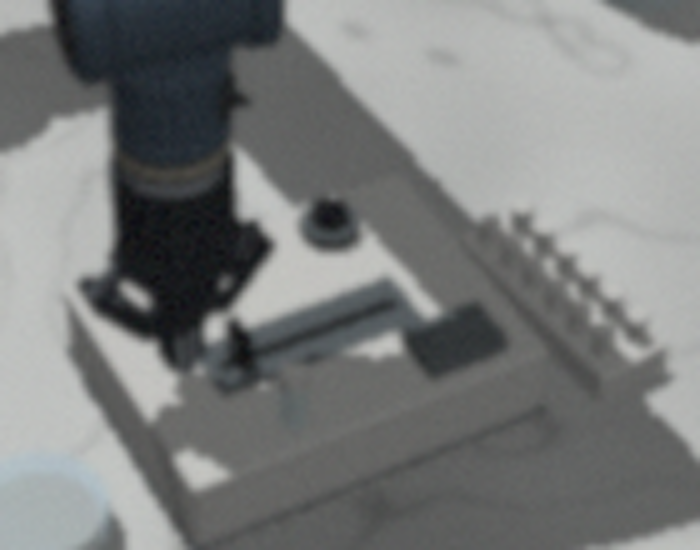

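>>> arm_command:
  rows:
    - [[1.5, 4.8, 0], 0, 1]
    - [[1.5, 4.8, 0], 0, 1]
    - [[1.5, 4.8, 0], 0, 1]
    - [[1.5, 4.8, 0], 0, 1]
    - [[0, 0, 0], 0, 1]

```text
t: 4.68
tcp_pos: [0.5396, -0.1153, 0.1043]
tool_rot: [0.154, 0.988, 0.0, -0.0]
force: [-0.4, 0.8, -0.4]
finger_gap: -0.002
```

>>> arm_command:
  rows:
    - [[1.2, 3.8, 0], 0, 1]
    - [[1.2, 3.8, 0], 0, 1]
    - [[0, 0, 0], 0, 1]

```text
t: 5.05
tcp_pos: [0.542, -0.1079, 0.1043]
tool_rot: [0.154, 0.988, 0.0, 0.0]
force: [0.3, 1.3, 0.4]
finger_gap: 0.001
```

```bash
python3 look.py 3
```

```text
[ 0.542  -0.1079  0.1043] [ 13.8 -67.3 104.3] [0.27 1.34 0.38] 5.05 gap 0.0014501766503915636
```

View pics/sz_3.png

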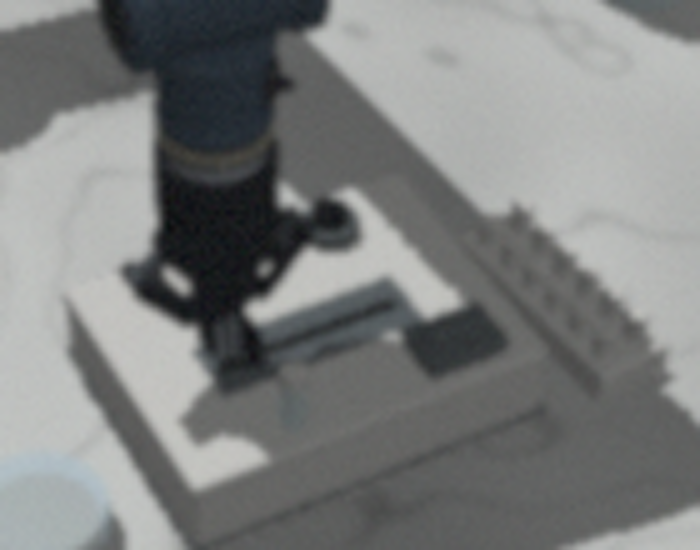

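View pics/tz_3.png

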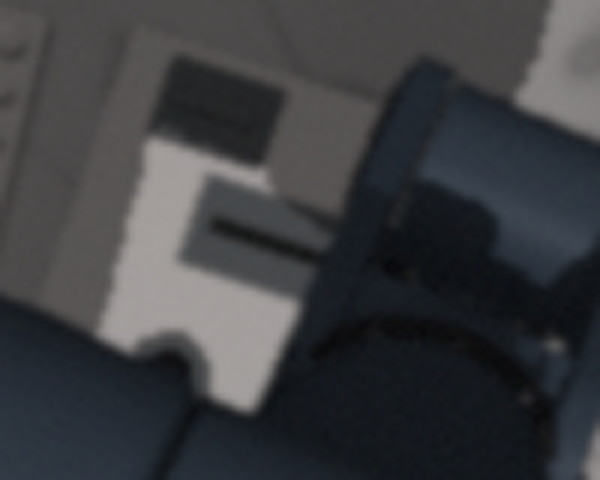

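>>> arm_command:
  rows:
    - [[0.6, 1.9, 0], 0, 1]
    - [[0.6, 1.9, 0], 0, 1]

```text
t: 5.4
tcp_pos: [0.5431, -0.1045, 0.1043]
tool_rot: [0.154, 0.988, -0.0, 0.0]
force: [0.4, 0.4, -0.1]
finger_gap: 0.002
```

>>> arm_command:
  rows:
    - [[0.6, 1.9, 0], 0, 1]
    - [[0.6, 1.9, 0], 0, 1]

```text
t: 5.65
tcp_pos: [0.5444, -0.1005, 0.1043]
tool_rot: [0.154, 0.988, -0.0, 0.0]
force: [-0.5, 0.6, -0.2]
finger_gap: -0.004
```

>>> arm_command:
  rows:
    - [[0.6, 1.9, 0], 0, 1]

```text
t: 5.78
tcp_pos: [0.545, -0.0987, 0.1043]
tool_rot: [0.154, 0.988, -0.0, 0.0]
force: [-0.9, -1.9, 0.1]
finger_gap: 0.0
```

>>> arm_command:
  rows:
    - [[0.6, 1.9, 0], 0, 1]

```text
t: 5.9
tcp_pos: [0.5454, -0.0974, 0.1044]
tool_rot: [0.154, 0.988, -0.001, -0.0]
force: [-1.6, -5.6, 0.2]
finger_gap: 0.001
```

>>> arm_command:
  rows:
    - [[0.6, 1.9, 0], 0, 1]

```text
t: 6.02
tcp_pos: [0.5458, -0.0962, 0.1044]
tool_rot: [0.154, 0.988, -0.001, -0.0]
force: [-2.2, -7.0, -0.4]
finger_gap: -0.002
```

>>> arm_command:
  rows:
    - [[0.6, 1.9, 0], 0, 1]

```text
t: 6.15
tcp_pos: [0.5463, -0.0947, 0.1044]
tool_rot: [0.154, 0.988, -0.002, -0.0]
force: [-4.1, -8.7, 1.5]
finger_gap: -0.002
```

>>> arm_command:
  rows:
    - [[0.6, 1.9, 0], 0, 1]

```text
t: 6.28
tcp_pos: [0.5468, -0.0931, 0.1045]
tool_rot: [0.154, 0.988, -0.002, -0.0]
force: [-3.2, -8.3, 0.9]
finger_gap: -0.003
```

>>> arm_command:
  rows:
    - [[0.6, 1.9, 0], 0, 1]

```text
t: 6.4
tcp_pos: [0.5475, -0.091, 0.1044]
tool_rot: [0.154, 0.988, -0.001, -0.0]
force: [-0.2, -0.6, 0.8]
finger_gap: -0.0
```

>>> arm_command:
  rows:
    - [[0.6, 1.9, 0], 0, 1]

```text
t: 6.52
tcp_pos: [0.5485, -0.0877, 0.1044]
tool_rot: [0.154, 0.988, -0.0, 0.0]
force: [-1.4, -2.9, 1.5]
finger_gap: -0.002
```

>>> arm_command:
  rows:
    - [[0, 0, 0], 0, 1]

```text
t: 6.65
tcp_pos: [0.5486, -0.0867, 0.1043]
tool_rot: [0.154, 0.988, 0.001, 0.0]
force: [0.0, 0.4, -0.3]
finger_gap: 0.002
```

>>> arm_command:
  rows:
    - [[0, 0, 0], 0, 1]

```text
t: 6.78
tcp_pos: [0.5485, -0.0867, 0.1042]
tool_rot: [0.154, 0.988, 0.0, -0.0]
force: [0.4, -0.2, 0.8]
finger_gap: -0.002
```

```bash
python3 look.py 4
```

```text
[ 0.5485 -0.0867  0.1042] [ 13.6 -45.1 104.2] [ 0.39 -0.24  0.82] 6.775 gap -0.0016651064346679095
```

View pics/sz_4.png

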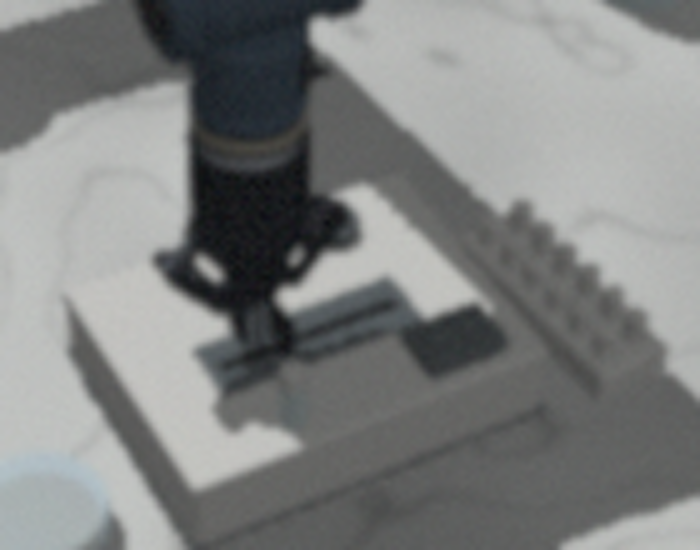

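The force rose to 9 N and then dropped at TCP y about -50, so that is the first click, and the finger-to-lever offset is about 20 mm. I expect the second jump at TCP y about -34.

>>> arm_command:
  rows:
    - [[0.6, 1.9, 0], 0, 1]
    - [[0.6, 1.9, 0], 0, 1]

```text
t: 7.12
tcp_pos: [0.5497, -0.0835, 0.1043]
tool_rot: [0.154, 0.988, -0.0, -0.0]
force: [-0.2, -1.5, -0.7]
finger_gap: 0.001
```

>>> arm_command:
  rows:
    - [[0.6, 1.9, 0], 0, 1]

```text
t: 7.25
tcp_pos: [0.5501, -0.0821, 0.1043]
tool_rot: [0.154, 0.988, -0.001, -0.0]
force: [-2.3, -4.8, 1.0]
finger_gap: 0.002
```

>>> arm_command:
  rows:
    - [[0.6, 1.9, 0], 0, 1]

```text
t: 7.38
tcp_pos: [0.5505, -0.0809, 0.1043]
tool_rot: [0.154, 0.988, -0.001, -0.0]
force: [-2.7, -7.0, 0.9]
finger_gap: 0.001
```

>>> arm_command:
  rows:
    - [[0.6, 1.9, 0], 0, 1]

```text
t: 7.5
tcp_pos: [0.551, -0.0795, 0.1044]
tool_rot: [0.154, 0.988, -0.002, -0.0]
force: [-3.4, -9.1, 0.1]
finger_gap: 0.003
```

>>> arm_command:
  rows:
    - [[0.3, 1, 0], 0, 1]

```text
t: 7.62
tcp_pos: [0.5513, -0.0785, 0.1044]
tool_rot: [0.154, 0.988, -0.001, -0.0]
force: [-2.7, -8.2, -0.3]
finger_gap: 0.0
```

>>> arm_command:
  rows:
    - [[0.3, 1, 0], 0, 1]

```text
t: 7.75
tcp_pos: [0.5516, -0.0774, 0.1044]
tool_rot: [0.154, 0.988, -0.001, -0.0]
force: [-2.4, -6.9, 1.0]
finger_gap: 0.003
```

>>> arm_command:
  rows:
    - [[0.3, 1, 0], 0, 1]

```text
t: 7.88
tcp_pos: [0.552, -0.0763, 0.1044]
tool_rot: [0.154, 0.988, -0.001, -0.0]
force: [-1.8, -3.1, 0.3]
finger_gap: -0.0
```

>>> arm_command:
  rows:
    - [[0.3, 1, 0], 0, 1]

```text
t: 8.0
tcp_pos: [0.5526, -0.0741, 0.1043]
tool_rot: [0.155, 0.988, -0.0, -0.0]
force: [0.2, -0.9, 0.1]
finger_gap: -0.004
```

>>> arm_command:
  rows:
    - [[0, 0, 0], 0, 1]

```text
t: 8.12
tcp_pos: [0.5529, -0.0733, 0.1043]
tool_rot: [0.155, 0.988, 0.0, 0.0]
force: [0.0, 0.6, 0.1]
finger_gap: 0.002
```

>>> arm_command:
  rows:
    - [[0, 0, 0], 0, 1]

```text
t: 8.25
tcp_pos: [0.5528, -0.0733, 0.1043]
tool_rot: [0.154, 0.988, 0.0, 0.0]
force: [0.2, -1.2, 0.0]
finger_gap: -0.003
```

```bash
python3 look.py 5
```

```text
[ 0.5528 -0.0733  0.1043] [ 13.7 -31.1 104.3] [ 0.15 -1.2   0.05] 8.25 gap -0.003180374570620216
```

View pics/sz_5.png

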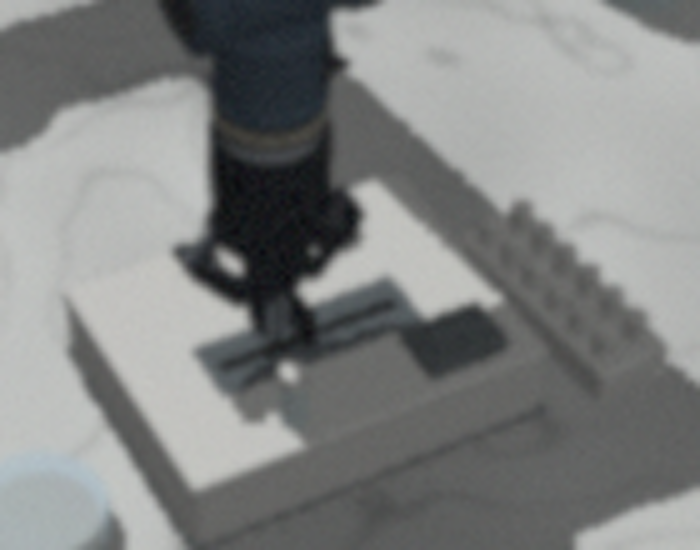

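That is the second click: the jump came at TCP y about -33.5 and the photometer hasn't moved. I expect the third at about -17.5.

>>> arm_command:
  rows:
    - [[0.6, 1.9, 0], 0, 1]
    - [[0.6, 1.9, 0], 0, 1]

```text
t: 8.6
tcp_pos: [0.554, -0.0698, 0.1043]
tool_rot: [0.154, 0.988, -0.0, 0.0]
force: [0.1, -0.4, -0.3]
finger_gap: 0.003
```

>>> arm_command:
  rows:
    - [[0.6, 1.9, 0], 0, 1]

```text
t: 8.72
tcp_pos: [0.5545, -0.0681, 0.1043]
tool_rot: [0.154, 0.988, -0.0, -0.0]
force: [-0.9, -1.5, 1.6]
finger_gap: 0.001
```

>>> arm_command:
  rows:
    - [[0.6, 1.9, 0], 0, 1]

```text
t: 8.85
tcp_pos: [0.5549, -0.0668, 0.1044]
tool_rot: [0.154, 0.988, -0.001, -0.0]
force: [-2.1, -5.7, 0.4]
finger_gap: 0.0
```

>>> arm_command:
  rows:
    - [[0.6, 1.9, 0], 0, 1]

```text
t: 8.98
tcp_pos: [0.5553, -0.0656, 0.1044]
tool_rot: [0.154, 0.988, -0.001, -0.0]
force: [-2.6, -7.0, 1.5]
finger_gap: -0.0
```

>>> arm_command:
  rows:
    - [[0.6, 1.9, 0], 0, 1]

```text
t: 9.1
tcp_pos: [0.5558, -0.0642, 0.1044]
tool_rot: [0.154, 0.988, -0.002, -0.0]
force: [-3.6, -7.9, 1.0]
finger_gap: 0.003
```

>>> arm_command:
  rows:
    - [[0.3, 1, 0], 0, 1]

```text
t: 9.22
tcp_pos: [0.5561, -0.0631, 0.1044]
tool_rot: [0.154, 0.988, -0.001, -0.0]
force: [-2.8, -6.9, 1.3]
finger_gap: -0.001
```

>>> arm_command:
  rows:
    - [[0.3, 1, 0], 0, 1]

```text
t: 9.35
tcp_pos: [0.5565, -0.062, 0.1044]
tool_rot: [0.154, 0.988, -0.001, -0.0]
force: [-2.6, -6.1, 2.1]
finger_gap: -0.001
```

>>> arm_command:
  rows:
    - [[0.3, 1, 0], 0, 1]

```text
t: 9.48
tcp_pos: [0.5569, -0.0606, 0.1044]
tool_rot: [0.154, 0.988, -0.001, -0.0]
force: [-0.9, -2.3, 1.6]
finger_gap: -0.001
```

>>> arm_command:
  rows:
    - [[0.2, 0.5, 0], 0, 1]

```text
t: 9.6
tcp_pos: [0.5575, -0.0589, 0.1044]
tool_rot: [0.155, 0.988, 0.0, 0.0]
force: [-0.6, -1.1, 1.0]
finger_gap: -0.003
```

>>> arm_command:
  rows:
    - [[0, 0, 0], 0, 1]

```text
t: 9.72
tcp_pos: [0.5575, -0.0584, 0.1043]
tool_rot: [0.154, 0.988, 0.0, 0.0]
force: [-0.2, 0.6, -0.6]
finger_gap: 0.001
```

The third jump was felt, and the TCP is at y about -15.4. I'll back off, lift and look.

>>> arm_command:
  rows:
    - [[-1.5, -4.8, 0], 0, 1]
    - [[-3, -9.5, 0], 0, 1]
    - [[0, 0, 20], 0, 1]
    - [[0, 0, 50], 0, 1]
    - [[-10, -32, 50], 0, 1]
    - [[-15, -48, 30], 0, 1]
    - [[-15, -48, 0], 0, 1]
    - [[-15, -48, 0], 0, 1]
    - [[0, 0, 0], 0, 1]

```text
t: 10.85
tcp_pos: [0.4968, -0.2531, 0.2545]
tool_rot: [0.157, 0.988, -0.001, 0.0]
force: [0.5, 0.3, -0.1]
finger_gap: 0.001
```

```bash
python3 look.py 6
```

```text
[ 0.4968 -0.2531  0.2545] [  15.1 -219.4  254.5] [ 0.51  0.33 -0.1 ] 10.85 gap 0.0006400900119557597
```

View pics/sz_6.png

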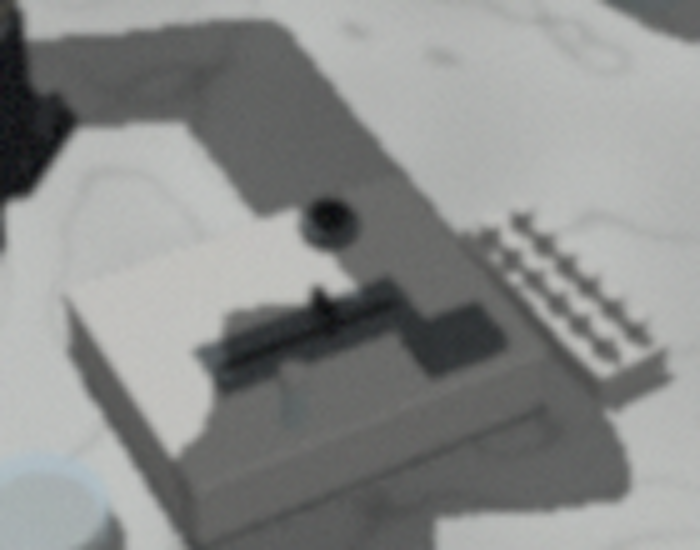

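View pics/tz_6.png

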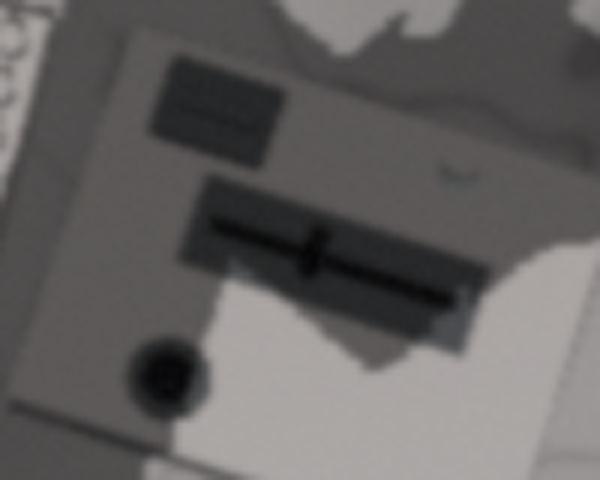

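```bash
python3 - <<'E'
from h import *
for y in(-8,5,8,11,24):
    print(y,((proj("top",P(15,y,105))-[280,150])*6+2.5).round(1),((proj("scene",P(15,y,111))-[250,150])*5+2).round(1))
a=cv2.imread("pics/t_6.png",0);b=cv2.imread("pics/t_1.png",0)
for g in(a,):
    G=cv2.resize(g,None,fx=8,fy=8,interpolation=cv2.INTER_CUBIC)
    m=np.zeros_like(G);s=np.s_[8*204:8*221,8*300:8*316];m[s]=(G[s]<25)*255
    c,_=cv2.findContours(m,cv2.RETR_EXTERNAL,cv2.CHAIN_APPROX_NONE);k=max(c,key=cv2.contourArea)
    (u,v),r=cv2.minEnclosingCircle(k);p=back((u,v));print("button",p,r/8,ray("top",*p,.102))
E
```

```text
-8 [342.9 259.6] [302.3 301.3]
5 [317.7 251.2] [320.  294.8]
8 [311.9 249.3] [324.  293.3]
11 [306.1 247.3] [328.1 291.8]
24 [280.9 238.9] [345.6 285.3]
button [307.42730713 212.39778137] 4.389049053192139 [0.50252609 0.0331281  0.102     ]
```

The lever reads y about +5 to +7 in both views, so it sits in the third click. The button is at (0.503, 0.033).

>>> arm_command:
  rows:
    - [[1, 48, 0], 0, 1]
    - [[1, 48, 0], 0, 1]
    - [[1, 48, 0], 0, 1]
    - [[1, 48, 0], 0, 1]
    - [[1, 48, 0], 0, 1]
    - [[1, 46, 0], 0, 1]
    - [[0, 0, -40], 0, 1]
    - [[0, 0, -40], 0, 1]
    - [[0, 0, -30], 0, 1]
    - [[0, 0, 0], 0, 1]
    - [[0, 0, 0], 0, 1]

```text
t: 12.32
tcp_pos: [0.5044, 0.0374, 0.1451]
tool_rot: [0.154, 0.988, 0.0, 0.001]
force: [0.3, -0.1, -0.9]
finger_gap: -0.003
```

```bash
python3 look.py 7
```

```text
[0.5044 0.0374 0.1451] [-66.3  59.6 145.1] [ 0.32 -0.06 -0.92] 12.325 gap -0.002908747618378183
```

View pics/sz_7.png

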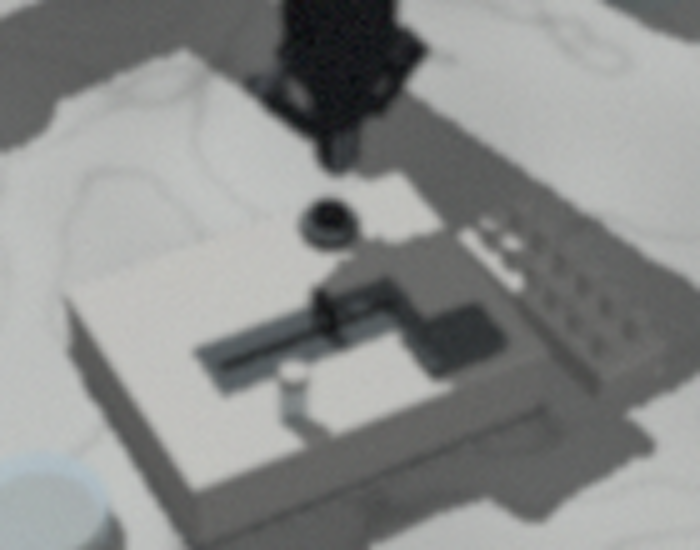

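>>> arm_command:
  rows:
    - [[-1, -4, 0], 0, 1]
    - [[0, 0, -20], 0, 1]
    - [[0, 0, -8], 0, 1]
    - [[0, 0, 0], 0, 1]

```text
t: 12.92
tcp_pos: [0.5026, 0.0326, 0.1162]
tool_rot: [0.154, 0.988, 0.0, -0.0]
force: [0.4, -0.3, 0.3]
finger_gap: 0.0
```

>>> arm_command:
  rows:
    - [[0, 0, -3], 0, 1]

```text
t: 13.05
tcp_pos: [0.5034, 0.0326, 0.1138]
tool_rot: [0.154, 0.988, -0.0, 0.001]
force: [-1.0, 0.4, 0.6]
finger_gap: -0.0
```

>>> arm_command:
  rows:
    - [[0, 0, -2], 0, 1]

```text
t: 13.18
tcp_pos: [0.5034, 0.0327, 0.1117]
tool_rot: [0.154, 0.988, -0.0, 0.001]
force: [-0.2, -0.5, 1.0]
finger_gap: -0.002
```

>>> arm_command:
  rows:
    - [[0, 0, -2], 0, 1]

```text
t: 13.3
tcp_pos: [0.5034, 0.0327, 0.1096]
tool_rot: [0.154, 0.988, -0.0, 0.001]
force: [-0.5, -0.7, 3.1]
finger_gap: -0.002
```

>>> arm_command:
  rows:
    - [[0, 0, -1], 0, 1]

```text
t: 13.42
tcp_pos: [0.5034, 0.0327, 0.1086]
tool_rot: [0.154, 0.988, -0.0, 0.001]
force: [0.4, -1.3, 3.1]
finger_gap: -0.0
```

>>> arm_command:
  rows:
    - [[0, 0, -1], 0, 1]

```text
t: 13.55
tcp_pos: [0.5033, 0.0327, 0.1076]
tool_rot: [0.154, 0.988, -0.0, 0.001]
force: [0.0, -0.0, 2.9]
finger_gap: 0.003
```

>>> arm_command:
  rows:
    - [[0, 0, -1], 0, 1]

```text
t: 13.68
tcp_pos: [0.5034, 0.0327, 0.1069]
tool_rot: [0.154, 0.988, -0.0, 0.001]
force: [-1.2, 0.3, 13.7]
finger_gap: -0.0
```

The force jumped to 13.7 N at TCP z 0.107, exactly the expected 6 mm of travel, so the button is at its stop. I'll hold briefly, then release and retreat.

>>> arm_command:
  rows:
    - [[0, 0, 0], 0, 1]
    - [[0, 0, 0], 0, 1]

```text
t: 13.92
tcp_pos: [0.5034, 0.0327, 0.107]
tool_rot: [0.154, 0.988, -0.0, 0.001]
force: [-0.4, -0.3, 8.0]
finger_gap: -0.002
```

>>> arm_command:
  rows:
    - [[0, 0, 5], 0, 1]
    - [[0, 0, 10], 0, 1]
    - [[0, 0, 30], 0, 1]
    - [[0, 0, 50], 0, 1]
    - [[0, 0, 50], 0, 1]
    - [[-10, 50, 10], 0, 1]
    - [[-15, 50, 0], 0, 1]
    - [[-15, 50, 0], 0, 1]
    - [[-15, 50, 0], 0, 1]
    - [[0, 50, 0], 0, 1]
    - [[0, 0, 0], 0, 1]
    - [[0, 0, 0], 0, 1]

```text
t: 15.42
tcp_pos: [0.4471, 0.2823, 0.261]
tool_rot: [0.154, 0.988, -0.001, -0.001]
force: [-0.1, -0.3, 0.1]
finger_gap: 0.002
```

```bash
python3 look.py 8
```

```text
[0.4471 0.2823 0.261 ] [-195.5  275.4  261. ] [-0.15 -0.33  0.12] 15.425 gap 0.001561803702454341
```

View pics/sz_8.png

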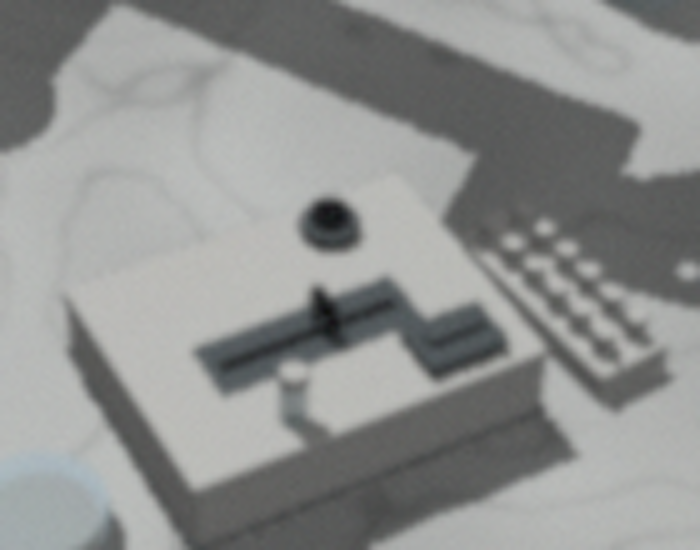

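View pics/t_8.png

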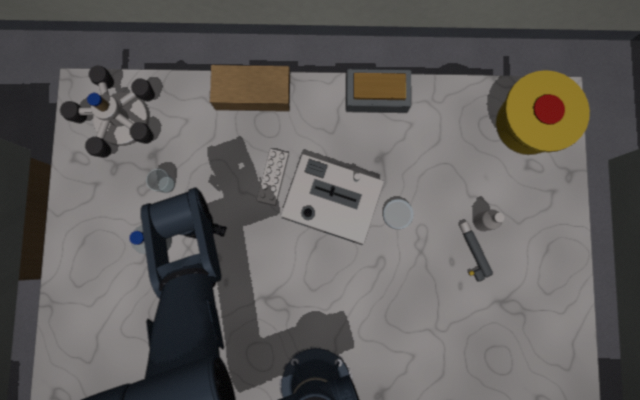

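View pics/tz_8.png

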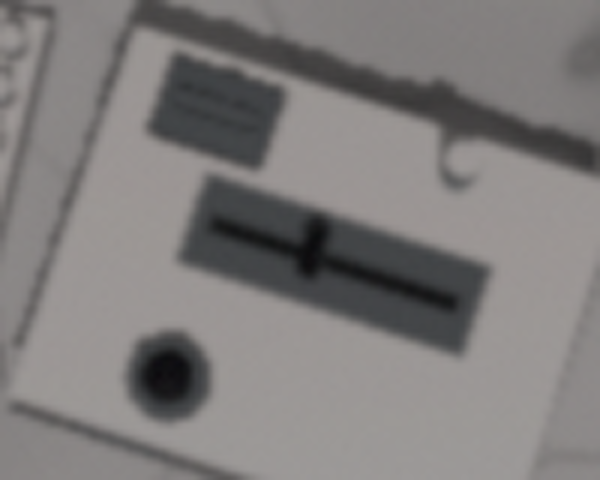

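The top view shows the lever at (314,247), the button out at (168,377), and the vial, cap, rack and dishes where they were. I'll check the photometer's pose by number.

```bash
sed 's/top0/t_8/' m.py > m8.py; python3 m8.py | head -6; python3 - <<'E'
from h import *
print(inv(ray("top",280+313/6,150+247/6,.105)))
a=cv2.imread("pics/top0.png",0).astype(int);b=cv2.imread("pics/t_8.png",0).astype(int)
d=abs(a-b)>25
for n,(x0,x1,y0,y1) in dict(rack=(255,290,145,210),dish=(380,418,193,232),beaker=(145,178,165,196),right=(455,505,200,285),cap=(128,147,228,246),phot=(290,380,155,240)).items(): print(n,d[y0:y1,x0:x1].sum())
s=manip.sense();print(s["t"],s["force"].round(2))
manip.sign_off()
E
```

```text
body? ((0.32820215821266174, -0.4971805214881897), (0.1403106451034546, 0.4056672751903534), 31.299715042114258)
body? ((0.42875516414642334, -0.11461058259010315), (0.560164749622345, 0.5233436226844788), 67.93811798095703)
grey
0.08 [309.  226.4] [0.4632 0.0282] [0.1607 0.0054] 72.0
0.08 [307.6 212.2] [0.5053 0.0333] [0.0429 0.0393] 1.0
0.08 [335.3 193.6] [ 0.5627 -0.048 ] [0.1484 0.0466] 72.2
[ 15.4   6.3 105. ]
rack 526
dish 0
beaker 2
right 0
cap 98
phot 49
15.525 [ 0.63 -0.09  0.05]
the job is handed in; nothing more can be done
```

The lever is in the third click, and the start button was pressed fully in and came back out. I handed the job in at 15.5 s of the 67 s allowed.

**Lever:** I pushed it from behind with the shut fingertips, without pinching, using about 8–10 N at each crest. The force dropped three times, about 16 mm apart, and I stopped after the third. The last picture puts the lever at y ≈ +6 mm, where the third click is +8 mm.

**Button:** I pressed it down until the force jumped from 3 N to about 14 N, after 6 mm of travel, which is its stop. I then let it out and moved the arm away. In the last picture it appears to be out.

**Photometer:** The slot plate and button ring measure within 0.1 mm of where they were at the start. The vial, cap, dishes and right-hand items also look unmoved.

**Checks that disagreed:**
- **Outline check:** The white-outline measurement of the photometer failed on the last picture, because the overall lighting had changed. I relied on the slot plate and button ring instead.
- **Rack and media bottle:** The before-and-after comparison flagged pixels near both. I put this down to the arm's shadow crossing the rack and to shadow or the arm near the bottle. Both looked in place by eye, but I did not measure them again.

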